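# Clamp a cake mould in the carving jig with the pull-and-turn hold-down

## Robot

A 7-joint arm with a two-finger parallel gripper is mounted at the origin on the work surface. World frame = base frame: x ahead of the robot, y to its left, z up, the work surface at z = 0. Lengths are in mm, angles in rad, forces in N, time in s.
With the tool pointing down it reaches from about 425 to 875 mm from the base axis. Payload 9.9 kg.
Tool frame: the origin (TCP) lies midway between the tips of the shut fingers; the grasp point (between the pads) lies 19 mm behind it; z points along the fingers, y is the line along which they close (so a half turn about z gives the same grasp; the last joint's range is limited). The gripper opens to 85 mm and grips with 20 to 120 N. Pads are 22 mm wide; open, the fingers measure 114 mm over their backs; the gripper's body (76 mm by 85 mm) begins 54 mm behind the grasp point. The pads swing forward as they close: fully open they stand 13 mm farther back than shut.
Start: joints at [1.125, 0.576, 0.025, 1.437, -0.015, 1.129, -0.057], TCP at [238.926, -631.303, 231.289] pointing down, gripper open.
Joint ranges: [-2.76, 2.76], [-0.34, 2.15], [-1.52, 1.57], [0.19, 2.46], [-1.09, 4.23], [0.17, 1.99], [-2.82, 2.82]. Speed limits (rad/s): [2.22, 2.22, 3.01, 3.01, 3.14, 3.14, 3.14].

## Interface

Orientations are given as a unit quaternion [x, y, z, w].
In Python, from bench import ctrl gives the robot as it stands. The module is installed in compiled form; this text tells all that it offers. Calls block until the motion is done:
- ctrl.move_ptp(position, orientation): joint-space move of the TCP to a pose.
- ctrl.servo_line(position, rot=None, feed=150, stop_force=None): straight line of the TCP; rot=None keeps the orientation; feed is the mean speed in mm/s. With stop_force (N) it stops when the force on the tool has changed by that much, and returns True; else False.
- ctrl.goto_joints(angles): joint-space move.
- ctrl.command_gripper(opening): finger opening in mm; the grip force is fixed at half the most; returns when the fingers have stopped.
- ctrl.pause(seconds).
- ctrl.inverse_kinematics(position, orientation): joint angles nearest the present ones, or None.
- ctrl.state(): the state.
- ctrl.read_camera(name): name is "scene" or "top"; returns the picture (420x560x3 uint8, red, green, blue); there is no depth.
- ctrl.calibration(name): a dict with "fx", "fy", "cx", "cy" (pixels), "world_to_cam" (4x4, takes a point from world to camera coordinates). Camera axes: x right, y up, looking along -z (the intrinsics and any distortion apply to the point x, -y, -z); pixel columns grow to the right and rows downward; lengths in mm; the calibration is good to about 2 mm. A picture is of the moment at which its call begins. calibration takes no time and is no camera call.
A pose or a line that the arm cannot do raises ctrl.Unreachable and nothing moves.
- ctrl.finish_job(): hands the job in; it is judged then, once.
The state is a dict: "time": time; "q": joint angles; "joint_velocities": joint speeds; "tau": joint torques, N m; "position": TCP position; "ee_rot": TCP orientation; "force": force on the tool from outside, world axes, zero at the start; "torque": the same for the moment, N m; "gripper_width": finger opening in mm; "gripper_force": force on a finger pad.
Only numpy, scipy, OpenCV 4.12 (cv2) and the standard library are available. Lean on these libraries where they do the work, as an engineer would, in place of code of your own. Each camera call takes 0.05 s, during which the arm holds its last target. There are 200 camera calls.

## Task

Gently slide the wooden cake mould fully home into the corner of the carving jig, flat against both fences. Then pull the sprung hold-down knob up, turn it counter-clockwise (seen from above) until its toe is over the mould and its key finds the next notch, and let it snap down so that the toe clamps the mould, without forcing it against the notch's walls. Leave the mould home, and leave the gouge, the brush and the offcut around the jig where they lie.

Things in the scene. Friction and masses are not known exactly. Their poses are not given: they have to be found in the camera images.
- jig: Carving jig: plywood board 280 x 240 x 12 mm fixed on the table, top at 12 mm. Origin on the table under the inner corner where its two fences meet; x away from the robot when unturned, z up, turned up to 0.35 rad. Board spans x -210..70, y -145..95 mm. Mould block home: x -100..0, y -90..0 mm. Knob axis at x -50, y +34 mm.
- fence: The two fixed dark wooden fences on the jig (same origin and axes as the jig), tops 30 mm above the table. One across +x: face at x = 0, y -95..5 mm, 18 mm thick. One along +y: face at y = 0, x -100..0 mm, 10 mm thick. Pressing the mould on them with more than 40 N is too rough.
- mould_centre (a point): Centre of the loose mould's block, half-way up, 26 mm above the table. Block 100 (its x) x 90 (its y) x 28 mm, 50 mm round cavity in the top, 0.14 to 0.28 kg, lying flat. Starts 6 to 32 mm short of each fence, turned up to 0.14 rad. Home: at x -50, y -45 mm in the jig frame, axes along the jig's. Slides with 1 to 3 N.
- mould_end (a point): Middle of the flat end of the mould's paddle handle, which sticks out of the middle of the block's -x face, towards the robot: 26 mm wide, 26 mm high, 1 to 27 mm above the board, end 105 mm from mould_centre. Pushing here drives the mould to the +x fence; pushing the middle of the block's -y face drives it to the +y fence.
- grip (a point): Centre of the knob's wooden grip bar: 36 mm long (its x, the way the toe points), 14 mm thick (its y), 30 mm high, 75 mm above the table when down. Below it a round stem 16 mm thick, 15 mm high, then the 41 mm wide hub, top 45 mm above the table. The knob turns about the vertical axis through this point.
- toe: Steel clamping toe fixed to the knob's hub, turning and rising with it: flat bar 16 mm wide, 8 mm thick, reaching 56 mm from the knob's axis along its x. Underside 37 mm above the table with the knob fully down, 3 mm below the mould's top. Origin on the axis. Parked it points about along jig -x; to clamp, about along jig -y over the mould.
- post: Fixed steel post under the knob, 48 mm wide, carrying the notched collar (42 mm wide, rim 36 mm above the table) in which the knob's key catches. Origin on the knob's axis on top of the board, axes as the jig's; it does not show how the collar is set. Do not force the key sideways against the notch walls: more than 30 N (0.5 N m on the knob) is too rough.
- knob (a joint): Turn in rad, growing counter-clockwise from above; parked within 0.08 of 0. Down, a key under the hub sits in a pocket of a notched collar. The clamping notch is at 0.91 to 1.47, differently each time, 0.06 play either side. Feel for it: from 0.76 let the spring hold the key on the flat rim, turn slowly, it drops 5 mm over the notch.
- plunger (a joint): How far the knob is pulled up, m: 0 down, stop at 0.013. The key clears the collar's rim above 0.008 and reads 0.008 riding on it (toe 5 mm above the mould); in the notch with the toe on the mould 0.003. The spring pulls down with 8 N at 0, 11 N at 0.008, 13 N at the stop.
- gouge_grip (a point): Handle of a loose carving gouge lying on the table beside the jig (-y side), leave alone.
- brush_grip (a point): Handle of a loose brush lying on the table beside the jig (+y side), leave alone.
- offcut_mid (a point): A loose wooden offcut, 28 x 75 x 22 mm, lying on the jig board behind the far fence; this point is its centre. Leave alone.
Mind the look-alikes: they are no part of the job. What is shaped like the part that bears mould_centre but green, pink or purple is not meant.

How it is judged (in metres and radians):
On the way, in this order (a step that is already met when the one before it is completed fails the run):
1. the mould is home against both fences (within 2.5 mm and 0.035 rad) with the knob still down in its park pocket (x of mould_centre in the frame of jig above -0.0525 m and y of mould_centre in the frame of jig above -0.0475 m and angle between the x axis of mould_centre and the x axis of jig, either way round below 0.035 rad and value of joint plunger below 0.004 m and value of joint knob below 0.5 rad), for 0.2 s.
2. the knob is pulled up and turned off its park pocket (value of joint plunger above 0.006 m and value of joint knob above 0.5 rad), for 0.05 s.
At the end, for the whole second after the job is handed in: The mould is home (within 2.5 mm of both fences and within 0.035 rad), the knob has been turned more than 0.75 rad with its key down in the notch (plunger below 5 mm), and the toe presses on the mould with more than 4 N; all released and at rest (x of mould_centre in the frame of jig above -0.0525 m and y of mould_centre in the frame of jig above -0.0475 m and angle between the x axis of mould_centre and the x axis of jig, either way round below 0.035 rad and value of joint knob above 0.75 rad and value of joint plunger below 0.005 m and contact force between toe and mould above 4 N and velocity of joint knob below 0.05 rad/s); the robot touches nothing.
It fails at once if the mould is pressed against the fences with more than 40 N (contact force between mould and fence above 40 N).
It fails at once if the knob is forced sideways against the walls of its pocket or notch with more than 30 N (contact force between toe and post above 30 N).
It fails at once if a bystander beside the jig is moved more than 30 mm (distance of any of gouge_grip, brush_grip, offcut_mid from where it was at the start of the episode above 0.03 m).
It also fails if it takes over 72 s, if anything falls off the work surface, if the arm or the gripper's body presses on something with over 40 N, if the wrist force passes 120 N, or if a joint passes its speed limit or range.

## Working session

There is one attempt and no reset: what is moved stays moved. The work goes in short steps, each a Python script; the robot and the scene stay as the last script left them, time stands still between calls to the robot, and variables do not carry over. Pictures are saved under pics/ and viewed, at most 10 in all, crops included, and the job is handed in when it is done.

```bash
mkdir -p pics
python3 - <<'E'
from bench import ctrl
import cv2,numpy as np
for n in("scene","top"):
    im=ctrl.read_camera(n); cv2.imwrite(f"pics/{n}0.png",im[:,:,::-1]); c=ctrl.calibration(n); print(n,{k:(np.round(v,4).tolist() if not isinstance(v,str) else v) for k,v in c.items()})
s=ctrl.state();print(s)
E
```

```text
scene {'fx': 381.1748, 'fy': 381.1748, 'cx': 286.4984, 'cy': 214.866, 'world_to_cam': [[0.7957, 0.6054, 0.0174, -428.8837], [-0.3959, 0.4981, 0.7715, 140.319], [0.4584, -0.6208, 0.636, -1213.944], [0.0, 0.0, 0.0, 1.0]]}
top {'fx': 537.2247, 'fy': 537.2247, 'cx': 271.8425, 'cy': 212.4133, 'world_to_cam': [[-0.0042, -1.0, -0.0022, -11.2911], [0.9922, -0.0045, 0.1248, -537.6655], [-0.1248, -0.0017, 0.9922, -1156.0358], [0.0, 0.0, 0.0, 1.0]]}
{'time': 0.1, 'q': array([ 1.12518823,  0.5764396 ,  0.0248013 ,  1.43781391, -0.01498397,
        1.12896197, -0.05652552]), 'joint_velocities': array([ 0.00038183, -0.00145742, -0.00044047, -0.00286416,  0.00098037,
       -0.00048047,  0.00039635]), 'tau': array([ 5.95804406e-03, -7.67306256e+01,  2.25807711e+00, -2.86605603e+01,
        1.60248874e-02,  8.58998217e-03,  3.89859554e-05]), 'position': array([ 238.81794642, -630.92652797,  230.53706379]), 'ee_rot': array([ 9.83676451e-01,  1.79944775e-01, -1.60036751e-04, -7.01488651e-04]), 'force': array([ 0.78887988, -0.09489981, -0.32649513]), 'torque': array([-0.05128413, -0.00301617,  0.0517901 ]), 'gripper_force': 0.0, 'gripper_width': 85.13673021008044}
```

View pics/scene0.png

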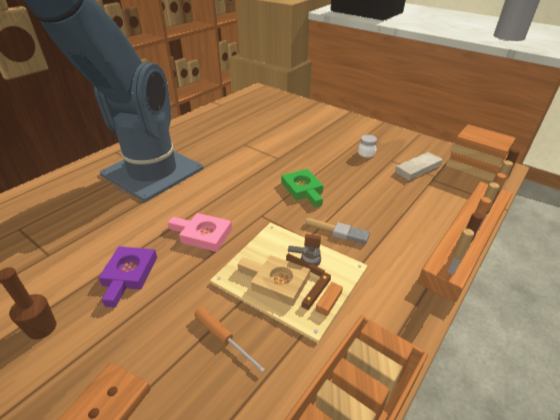

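View pics/top0.png

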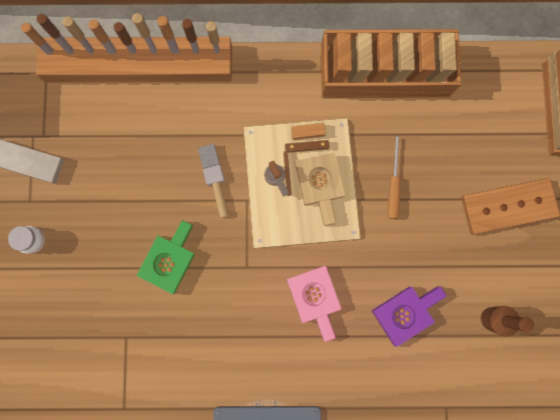

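The natural-wood mould on the jig at top (320,180) is the right one. The green (166,264), pink (314,295) and purple (404,316) ones are look-alikes. Next is an enlarged crop of the jig.

Run:
```python
import cv2
a=cv2.imread("pics/top0.png")[112:256,236:368]
cv2.imwrite("pics/topc.png",cv2.resize(a,None,fx=4.1,fy=4.1,interpolation=cv2.INTER_CUBIC))
a=cv2.imread("pics/scene0.png")[222:338,204:372]
cv2.imwrite("pics/scenec.png",cv2.resize(a,None,fx=4.7,fy=4.7,interpolation=cv2.INTER_CUBIC))
```

```text
(no output)
```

View pics/topc.png

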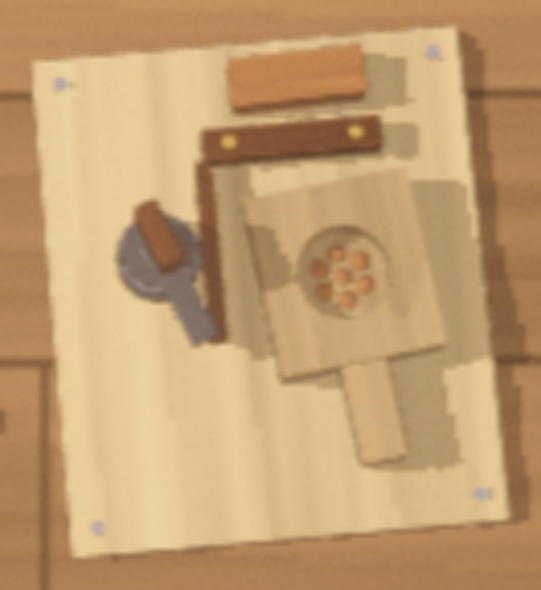

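View pics/scenec.png

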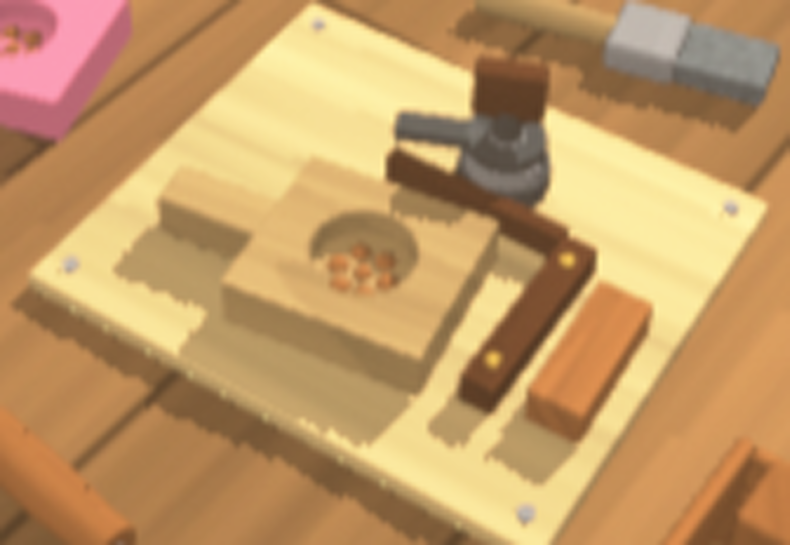

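Measured corners by eye in the crops: board in topc (32,62), (458,27), (512,520), (73,557); mould top (245,203), (408,168), (447,345), (283,382). Grip is at topc ≈(158,236). I'll fit the poses using both cameras.

```bash
cat > h.py <<'E'
from bench import ctrl
import numpy as np
from scipy.optimize import least_squares
from scipy.spatial.transform import Rotation as R
def proj(n,P):
    c=ctrl.calibration(n);P=np.atleast_2d(P);M=np.array(c["world_to_cam"])
    q=P@M[:3,:3].T+M[:3,3]
    return np.c_[c["cx"]+c["fx"]*q[:,0]/-q[:,2],c["cy"]+c["fy"]*-q[:,1]/-q[:,2]]
def T(p,L):
    L=np.asarray(L,float);c,s=np.cos(p[2]),np.sin(p[2])
    return np.c_[p[0]+c*L[:,0]-s*L[:,1],p[1]+s*L[:,0]+c*L[:,1],L[:,2]]
def fit(obs,x0):
    f=lambda p:np.concatenate([(proj(n,T(p,L))-U).ravel() for n,L,U in obs])
    r=least_squares(f,x0,loss="soft_l1",x_scale=[100,100,.1]);return r.x,f(r.x)
tc=lambda a:np.array(a)/4.1+[236,112]-0.4
sc=lambda a:np.array(a)/4.7+[204,222]-0.4
E
python3 - <<'E'
from h import *
np.set_printoptions(precision=2,suppress=True)
B=[(70,95,12),(70,-145,12),(-210,-145,12),(-210,95,12)]
bt=("top",B,tc([(32,62),(458,27),(512,520),(73,557)]))
bs=("scene",B,sc([(765,207),(545,547),(33,275),(312,3)]))
M=[(50,45,40),(50,-45,40),(-50,-45,40),(-50,45,40)]
mt=("top",M,tc([(245,203),(408,168),(447,345),(283,382)]))
ms=("scene",M,sc([(497,222),(425,358),(226,283),(312,158)]))
for n,a in(("jig",[bt,bs]),("jt",[bt]),("js",[bs]),("mould",[mt,ms]),("mt",[mt]),("ms",[ms])):
    p,r=fit(a,[600,-60,0]);print(n,p,r)
    if n=="jig":j=p
    if n=="mould":
        d=p[:2]-j[:2];c,s=np.cos(j[2]),np.sin(j[2]);print("mould in jig",c*d[0]+s*d[1],-s*d[0]+c*d[1],p[2]-j[2])
k=T(j,[(-50,34,75),(-50,34,90),(0,0,30)]);print(k,(proj("top",k)-[236,112]+.4)*4.1,(proj("scene",k)-[204,222]+.4)*4.7)
E
```

```text
jig [678.17 -48.93   0.08] [-0.26 -0.22 -0.43 -0.66 -0.42 -0.17 -0.06  0.26  1.25 -0.91 -0.89  2.7
 -1.56 -0.15 -0.38 -0.26]
jt [677.79 -49.73   0.08] [ 0.15 -0.15 -0.   -0.38 -0.24  0.15  0.09  0.36]
js [678.02 -46.65   0.09] [ 1.53 -1.65  0.07  1.88 -0.93 -0.39 -0.23 -0.58]
mould [ 613.35 -120.15    0.21] [-0.42 -0.38 -0.88 -0.37 -0.01 -0.34  0.3  -0.67  0.27 -0.11 -1.06  0.22
 -1.23 -0.2  -0.42 -0.64]
mould in jig -70.56201682365254 -65.53789834400443 0.1287672204957228
mt [ 612.36 -120.69    0.2 ] [-0.02 -0.16 -0.39  0.2   0.09  0.33  0.31 -0.36]
ms [ 614.69 -119.59    0.23] [ 0.78 -0.26  0.    0.24 -0.49  0.24 -0.16 -0.42]
[[625.49 -19.24  75.  ]
 [625.49 -19.24  90.  ]
 [678.17 -48.93  30.  ]] [[158.37 237.88]
 [158.43 232.  ]
 [211.73 160.21]] [[510.37  90.21]
 [512.26  67.4 ]
 [560.95 239.86]]
```

```bash
cat >> h.py <<'E'
J=np.array([678.,-49.3,0.083])
def jp(x,y,z): return T(J,[(x,y,z)])[0]
def down(a): return (R.from_euler("z",J[2]+a)*R.from_euler("x",np.pi)).as_quat()
def injig(p):
    c,s=np.cos(J[2]),np.sin(J[2]);d=np.asarray(p)[:2]-J[:2];return np.array([c*d[0]+s*d[1],-s*d[0]+c*d[1],p[2]])
def fj(): 
    f=ctrl.state()["force"];c,s=np.cos(J[2]),np.sin(J[2]);return np.array([c*f[0]+s*f[1],-s*f[0]+c*f[1],f[2]])
def rep(t=""):
    s=ctrl.state();print(t,"t%.1f"%s["time"],"jig",np.round(injig(s["position"]),1),"F",np.round(fj(),1),"Mz %.2f"%s["torque"][2],"w %.1f"%s["gripper_width"])
E
python3 - <<'E'
from h import *
ctrl.command_gripper(0)
ctrl.move_ptp(jp(-67,-150,110),down(0)); rep("above")
ctrl.servo_line(jp(-67,-146,24),feed=120); rep("low")
print(ctrl.servo_line(jp(-67,-96,24),feed=15,stop_force=9)); rep("ypush")
ctrl.servo_line(jp(-67,-150,24),feed=80)
ctrl.servo_line(jp(-100,-160,70),feed=150)
ctrl.servo_line(jp(-205,-45,70),feed=150)
ctrl.servo_line(jp(-205,-45,24),feed=100); rep("low")
import cv2
for n,(a,b,c,d) in dict(top=(112,256,236,368),scene=(222,338,204,372)).items(): cv2.imwrite(f"pics/{n}1.png",ctrl.read_camera(n)[:,:,::-1])
A=cv2.imread("pics/top1.png")[112:256,236:368]
cv2.imwrite("pics/topc1.png",cv2.resize(A,None,fx=4.1,fy=4.1,interpolation=cv2.INTER_CUBIC))
E
```

```text
above t3.0 jig [ -67.5 -151.6  110.3] F [ 0.6 -0.5 -0.2] Mz 0.06 w -0.0
low t3.8 jig [ -66.6 -146.3   24.7] F [0.7 0.7 0.3] Mz 0.06 w 0.1
True
ypush t6.2 jig [ -68.5 -109.1   23.7] F [-0.4 -0.9  1.4] Mz 0.04 w 0.0
low t9.2 jig [-204.9  -45.2   24. ] F [ 0.1 -0.1  0.4] Mz 0.01 w -0.3
```

View pics/topc1.png

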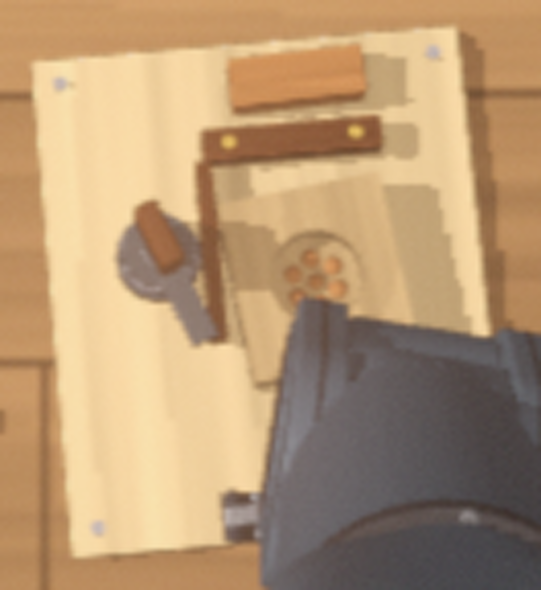

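The mould now touches the +y fence at one corner only, still turned by about 0.1 rad. I'll push it to +x, then repeat both pushes slowly to seat it flush.

```bash
cat >> h.py <<'E'
def xpush(y,f,feed=12):
    ctrl.servo_line(jp(-205,y,24),feed=100)
    r=ctrl.servo_line(jp(-140,y,24),feed=feed,stop_force=f);rep(f"x{r}")
def xtoy(x):
    p=injig(ctrl.state()["position"])
    ctrl.servo_line(jp(-205,p[1],24),feed=120);ctrl.servo_line(jp(-195,-80,60),feed=150);ctrl.servo_line(jp(x-30,-135,60),feed=150);ctrl.servo_line(jp(x,-125,24),feed=120)
def ypush(x,f,feed=10):
    r=ctrl.servo_line(jp(x,-90,24),feed=feed,stop_force=f);rep(f"y{r}")
E
python3 - <<'E'
from h import *
xpush(-55,10,18)
xtoy(-70); ypush(-70,10,12); ypush(-70,10,6)
ctrl.servo_line(jp(-70,-150,26),feed=100)
ctrl.servo_line(jp(-110,-190,90),feed=150)
ctrl.servo_line(jp(-150,-230,150),feed=200)
import cv2
A=ctrl.read_camera("top")[112:256,236:368,::-1]
cv2.imwrite("pics/topc2.png",cv2.resize(A,None,fx=4.1,fy=4.1,interpolation=cv2.INTER_CUBIC))
cv2.imwrite("pics/scene2.png",ctrl.read_camera("scene")[:,:,::-1])
E
```

```text
xTrue t11.4 jig [-173.2  -54.7   23.4] F [-0.3 -0.5 -0.3] Mz 0.01 w 0.1
yTrue t15.6 jig [ -70.7 -103.1   23.8] F [ 0.1 -1.   1. ] Mz -0.00 w 0.1
yTrue t16.6 jig [ -71.9 -103.2   23.6] F [ 0.4 -1.3  0. ] Mz 0.08 w -0.2
```

View pics/topc2.png

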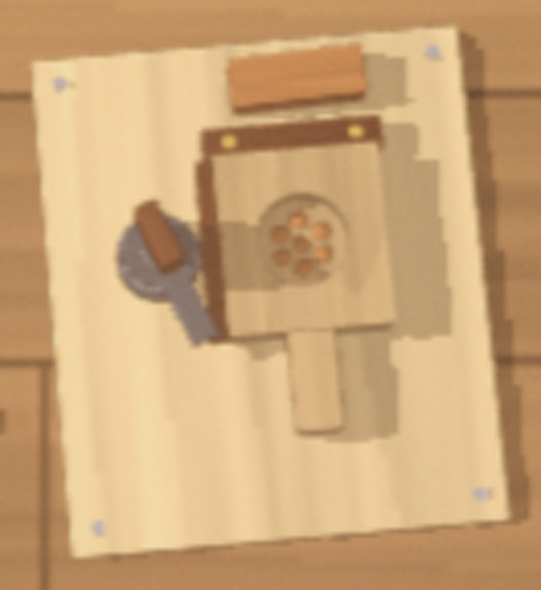

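Run:
```python
from h import *
M=[(50,45,40),(50,-45,40),(-50,-45,40),(-50,45,40)]
p,r=fit([("top",M,tc([(212,155),(380,143),(395,325),(228,340)]))],[620,-90,0]);print("mould",injig([*p[:2],40]),p[2]-J[2],np.round(r,1))
# knob yaw: toe end top z45 (+-8,56), underside; bar top z90
k=jp(-50,34,0)
Bt=[(-18,-7,90),(-18,7,90),(18,7,90),(18,-7,90)]
o=[("top",Bt,tc([(136,207),(157,200),(182,262),(162,273)]))]
o2=[("top",[(56,-8,45),(56,8,45)],tc([(190,346),(219,336)]))]
for a in(o,o+o2):
    q,r=fit(a,[k[0],k[1],3.4]);print("knob",q,injig([*q[:2],0]),"yaw from jig -x",q[2]-J[2]-np.pi,np.round(r,1))
f=lambda y:(proj("top",T([k[0],k[1],y[0]],o2[0][1]))-o2[0][2]).ravel()
s=least_squares(f,[3.4]);print("toe only",s.x-J[2]-np.pi,s.fun)
ctrl.servo_line(jp(-205,-120,90),feed=200)
ctrl.servo_line(jp(-205,-45,60),feed=150)
xpush(-45,8,15); xpush_=ctrl.servo_line(jp(-140,-45,24),feed=5,stop_force=8);rep("x again")
```

```text
mould [-50.80331057 -44.84175076  40.        ] -0.010124807662356017 [ 0.4  0.4 -0.5  0.3 -0.1 -0.1  0.1 -0.6]
knob [623.65562226 -19.6506322    3.51537062] [-51.69922299  34.0527054    0.        ] yaw from jig -x 0.2907779672480668 [-0.5  0.4  0.5 -0.2  0.6  0.1 -0.6 -0.2]
knob [624.35393636 -19.89117589   3.577701  ] [-51.02325506  33.75509625   0.        ] yaw from jig -x 0.3531083485548172 [-0.8  0.5  0.  -0.5  1.1 -0.7  0.1 -0.6  0.1  1.  -0.4  0.4]
toe only [0.36556851] [ 0.2748425   0.49536837 -0.27480922 -0.20849489]
xTrue t23.1 jig [-168.1  -44.9   23.5] F [-0.8 -0.7 -0.8] Mz -0.04 w -0.1
x again t24.4 jig [-168.2  -44.8   23. ] F [-0.4 -0.7  0.6] Mz -0.01 w 0.4
```

Run:
```python
from h import *
import cv2
xtoy(-52); ypush(-52,8,12); ypush(-52,8,5)
ctrl.servo_line(jp(-60,-150,26),feed=120)
ctrl.servo_line(jp(-60,-190,160),feed=200)
ims=[]
for n,(r,c) in dict(top=(156,258),scene=(228,278)).items():
    a=np.mean([ctrl.read_camera(n).astype(float) for _ in range(4)],0).astype(np.uint8)[:,:,::-1]
    cv2.imwrite(f"pics/{n}3.png",a)
    ims.append(cv2.resize(a[r:r+46,c:c+39 if n=="top" else c+44],(390 if n=="top" else 440-40,460),interpolation=cv2.INTER_CUBIC) if n=="top" else cv2.resize(a[r:r+46,c:c+40],(400,460),interpolation=cv2.INTER_CUBIC))
cv2.imwrite("pics/knob.png",np.hstack(ims))
rep()
```

```text
yTrue t28.8 jig [ -52.2 -103.2   24. ] F [ 0.3 -0.9  0.5] Mz 0.02 w -0.2
yTrue t29.7 jig [ -52.7 -103.2   23.5] F [-0.3 -0.5  0.6] Mz -0.08 w -0.1
 t31.5 jig [ -60.1 -189.8  159.6] F [-0.1  0.3 -0. ] Mz 0.01 w -0.2
```

View pics/knob.png

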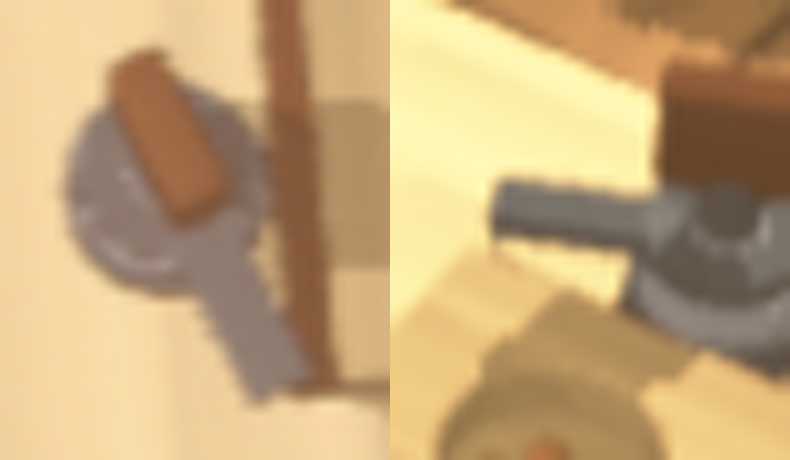

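Bar and toe edges give a parked yaw of ≈0.35 rad from jig -x (bar edge (108,80)→(178,222), toe edge (198,290)→(252,402)). I'll check the wrist range, then grip gradually while watching force and torque.

Run:
```python
from h import *
for off in(0,np.pi,-np.pi):
    print(off,[None if (q:=ctrl.inverse_kinematics(jp(-50.5,34,70),down(off+.35+t))) is None else np.round(q[[0,4,6]],2).tolist() for t in(0,.8,1.6)])
```

```text
0 [[-0.0, 0.06, -1.24], [0.11, 0.23, -0.59], [0.24, 0.42, 0.03]]
3.141592653589793 [[0.62, 1.03, 1.07], [-0.5, -0.77, -2.81], [-0.24, -0.31, -2.44]]
-3.141592653589793 [[0.62, 1.03, 1.07], [-0.5, -0.77, -2.81], [-0.24, -0.31, -2.44]]
```

Run:
```python
from h import *
ctrl.command_gripper(45)
ctrl.move_ptp(jp(-50.5,34,130),down(.35)); rep("above")
print(ctrl.servo_line(jp(-50.5,34,58),feed=70,stop_force=8)); rep("down")
ctrl.command_gripper(20); rep()
for w in(17,15.5,14.5,13.5):
    ctrl.command_gripper(w); rep(w); print(ctrl.state()["gripper_force"])
```

```text
above t32.9 jig [-50.3  31.4 130.3] F [-1.  -0.9 -0.1] Mz -0.04 w 45.1
False
down t34.0 jig [-50.1  34.   58.5] F [-0.2 -0.6 -0.1] Mz -0.02 w 45.1
 t34.4 jig [-50.4  34.   58.2] F [-0.4 -0.9  0.2] Mz -0.03 w 20.1
17 t34.6 jig [-50.5  34.2  58. ] F [-1.   0.9  0.2] Mz -0.03 w 16.6
0.5840307287871838
15.5 t34.8 jig [-50.6  34.6  58. ] F [-1.5  3.   2.6] Mz -0.02 w 15.6
3.598175346851349
14.5 t35.0 jig [-50.6  34.6  58.1] F [-2.8  4.1  3.5] Mz -0.01 w 15.0
13.40488538146019
13.5 t35.3 jig [-50.6  34.6  58.1] F [-2.7  4.6  4.8] Mz 0.05 w 14.2
27.633647248148918
```

Run:
```python
from h import *
X,Y=-50.7,34.9
ctrl.servo_line(jp(X,Y,58.2),feed=20); ctrl.command_gripper(8); rep("grip"); print(ctrl.state()["gripper_force"])
ctrl.servo_line(jp(X,Y,64),feed=20); rep("6up")
ctrl.servo_line(jp(X,Y,69.5),feed=20); ctrl.pause(.2); rep("11.5up")
for a in(.05,.15):
    ctrl.servo_line(jp(X,Y,69.5),rot=down(.35+a),feed=20); rep(a)
    print(R.from_quat(ctrl.state()["ee_rot"]).as_euler("ZYX")[0]-J[2]-.35)
```

```text
grip t35.7 jig [-50.7  34.7  58.2] F [-1.6  3.2  2.9] Mz 0.03 w 13.1
58.921731412410736
6up t36.2 jig [-50.9  34.8  63.6] F [  2.2   1.  -11.3] Mz -0.00 w 13.4
11.5up t36.8 jig [-50.9  34.8  69.4] F [  1.6   0.2 -13.6] Mz -0.00 w 13.3
0.05 t37.0 jig [-50.8  34.9  69.4] F [  1.6   0.9 -14.4] Mz -0.01 w 13.3
0.048819951102784975
0.15 t37.3 jig [-50.9  34.9  69.4] F [  1.9   1.1 -14.5] Mz 0.01 w 13.2
0.14683188642140094
```

Run:
```python
from h import *
X,Y=-50.7,34.9
for a in(.4,.76): ctrl.servo_line(jp(X,Y,69.5),rot=down(.35+a),feed=20); rep(a)
for z in(67.5,66.8,66.4,66.0,65.6,65.2):
    ctrl.servo_line(jp(X,Y,z),feed=10); rep(z)
    if fj()[2]>-6: break
```

```text
0.4 t37.7 jig [-50.9  35.   69.4] F [  0.7   2.8 -15.7] Mz 0.08 w 13.3
0.76 t38.2 jig [-51.1  35.1  69.3] F [  0.    3.7 -14.8] Mz 0.04 w 13.1
67.5 t38.6 jig [-51.1  35.1  67.3] F [ -1.6   4.4 -13.5] Mz -0.03 w 13.6
66.8 t38.8 jig [-51.   35.1  66.6] F [ -2.2   4.4 -12.9] Mz -0.00 w 13.2
66.4 t39.1 jig [-51.   35.1  66.3] F [ -2.    5.  -12.1] Mz -0.02 w 13.4
66.0 t39.3 jig [-51.   35.1  66.3] F [-3.3  5.  -9.7] Mz -0.03 w 13.1
65.6 t39.6 jig [-51.   35.1  66.2] F [-5.5  4.5 -7.7] Mz -0.00 w 13.3
65.2 t39.8 jig [-50.9  35.1  66.1] F [-5.5  3.8 -4. ] Mz -0.04 w 13.2
```

Run:
```python
from h import *
X,Y,z=-51.1,35.2,64.6
a=.76
while a<1.62:
    a+=.02
    ctrl.servo_line(jp(X,Y,z),rot=down(.35+a),feed=20)
    s=ctrl.state()
    if s["position"][2]<65.4 or abs(s["torque"][2])>.3: break
    if round(a*50)%5==0: rep(round(a,2))
rep(a)
```

```text
0.8 t40.3 jig [-50.9  35.   66. ] F [-5.   2.9  0.2] Mz -0.01 w 13.3
0.9 t41.6 jig [-51.   35.1  65.9] F [-5.5  4.3  0.5] Mz 0.01 w 12.9
1.0 t42.8 jig [-51.   35.1  65.9] F [-7.   4.7 -0.1] Mz 0.02 w 13.2
1.1 t44.1 jig [-51.1  35.1  65.7] F [-6.4  3.6 -2.1] Mz -0.01 w 13.3
1.1800000000000004 t45.1 jig [-51.2  35.1  65.3] F [-5.1  4.6 -5.5] Mz 0.04 w 13.5
```

Run:
```python
from h import *
ctrl.pause(.2);rep("wait")
for z in(64.0,63.4):
    ctrl.servo_line(jp(-51.1,35.2,z),feed=10); rep(z)
```

```text
wait t45.3 jig [-51.2  35.1  65.3] F [-5.   4.1 -5.3] Mz -0.03 w 13.4
64.0 t45.5 jig [-51.2  35.1  64.9] F [-4.6  5.2 -3.3] Mz 0.04 w 13.0
63.4 t45.8 jig [-51.4  35.2  63.8] F [-4.5  5.  -8.2] Mz 0.14 w 13.2
```

Run:
```python
from h import *
X,Y=-51.1,35.2
ctrl.servo_line(jp(X,Y,63.4),rot=down(.35+1.21),feed=20); rep("1.21")
for z in(62.6,61.8,61.0):
    ctrl.servo_line(jp(X,Y,z),feed=10); rep(z)
    if abs(ctrl.state()["torque"][2])>.25: break
```

```text
1.21 t46.0 jig [-51.5  35.2  63.4] F [ -3.9   4.8 -11.7] Mz 0.15 w 13.6
62.6 t46.3 jig [-51.6  35.2  62.7] F [ -4.    4.9 -10.7] Mz 0.14 w 13.0
61.8 t46.5 jig [-51.6  35.2  62. ] F [-4.7  4.6 -7.9] Mz 0.15 w 13.3
61.0 t46.8 jig [-51.6  35.3  61.4] F [-5.5  5.8 -7.1] Mz 0.15 w 13.3
```

Run:
```python
from h import *
import cv2
ctrl.command_gripper(18); rep(); ctrl.command_gripper(45); rep("open")
p=ctrl.state()["position"]
ctrl.servo_line(p+[0,0,75],feed=100)
ctrl.servo_line(jp(-150,-230,200),feed=250); rep("away")
ims=[]
for n,(r,c,h,w) in dict(top=(112,236,144,132),scene=(222,204,116,168)).items():
    a=ctrl.read_camera(n)[r:r+h,c:c+w,::-1]; ims.append(cv2.resize(a,(390,int(h*390/w)),interpolation=cv2.INTER_CUBIC))
H=max(i.shape[0] for i in ims)
cv2.imwrite("pics/fin.png",np.hstack([cv2.copyMakeBorder(i,0,H-i.shape[0],0,0,0) for i in ims]))
```

```text
t47.0 jig [-50.4  34.3  62. ] F [-3.2  1.  -1.2] Mz -0.00 w 17.8
open t47.4 jig [-50.5  34.9  61.3] F [-0.9 -0.1 -0.7] Mz 0.03 w 44.8
away t49.6 jig [-149.4 -228.2  199.7] F [-0.2 -0.   0. ] Mz -0.01 w 44.7
```

View pics/fin.png

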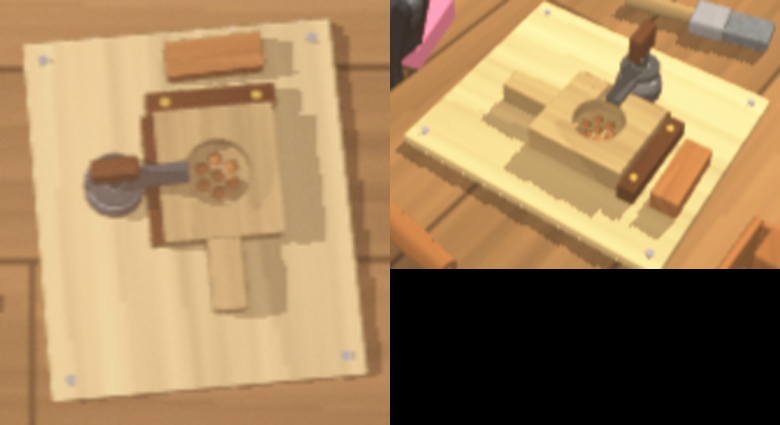

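The picture shows the toe, at crop (165,173), lying over the mould, and the mould flush with both fences. The measured grip height put the plunger at ≈3 mm, so the key is in the notch.

```bash
python3 -c "
from bench import ctrl
print(ctrl.finish_job())"
```

```text
the job is handed in; nothing more can be done
None
```

I handed the job in at about 50 s: the mould looks flush against both fences, the toe lies over it, and by grip height (plunger ≈3 mm) the key is down in the notch; the verdict and the actual clamping force were not reported back.

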